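# Wedge the rocking tempering slab

### The arm

A 6-joint arm with a two-finger parallel gripper is mounted at the origin on a cart in front of the work surface, level with it; the furniture and walls round the work are solid. World frame = base frame: x ahead of the robot, y to its left, z up, the work surface at z = 0. Lengths are in m, angles in degrees, forces in N, time in s.
With the tool pointing down it reaches from about 0.35 to 0.925 m from the base axis. Payload 6.4 kg.
Tool frame: the origin (TCP) lies midway between the tips of the shut fingers; the grasp point (between the pads) lies 19 mm behind it; z points along the fingers, y is the line along which they close (so a half turn about z gives the same grasp; the last joint's range is limited). The gripper opens to 94 mm and grips with 3 to 60 N. Pads are 16 mm wide; open, the fingers measure 119 mm over their backs; the gripper's body (75 mm by 177 mm) begins 78 mm behind the grasp point.
Start: joints at [55.285, 14.043, 89.255, -0, 76.702, -9.975], TCP at [0.272, 0.59, 0.178] pointing down, gripper open.
Joint ranges: [-179.41, 179.41], [-58.25, 129.5], [7.25, 145.43], [-54.29, 234.29], [11.92, 165.04], [-157.13, 157.13]. Speed limits (degrees/s): [147.25, 147.25, 180, 180, 180, 180].

### API

Orientations are given as [roll, pitch, yaw] about the fixed x, y, z axes, in that order (R = Rz(yaw) Ry(pitch) Rx(roll)).
In Python, from plant import manip, viewer gives the robot as it stands. Calls block until the motion is done:
- manip.move_ptp(position, orientation): joint-space move of the TCP to a pose.
- manip.servo_line(position, orientation=None, speed=0.15, contact_N=None): straight line of the TCP; orientation=None keeps the orientation; speed is the mean speed in m/s. With contact_N (N) it stops when the force on the tool has changed by that much, and returns True; else False.
- manip.movej(angles): joint-space move.
- manip.grip(opening, f_grip=None): finger opening in m; f_grip is the grip in N (None keeps the last); returns when the fingers have stopped.
- manip.wait(seconds).
- manip.solve_ik(position, orientation): joint angles nearest the present ones, or None.
- manip.get_obs(): the state.
- viewer.grab_frame(name): name is "scene" or "top"; returns the picture (384x512x3 uint8, red, green, blue); there is no depth.
- viewer.camera_model(name): a dict with "intrinsics" (3x3 intrinsics, pixels), "T" (4x4, takes a point from camera to world coordinates). Camera axes: x right, y up, looking along -z (the intrinsics and any distortion apply to the point x, -y, -z); pixel columns grow to the right and rows downward; lengths in m; the calibration is good to about 2 mm. A picture is of the moment at which its call begins. camera_model takes no time and is no camera call.
A pose or a line that the arm cannot do raises manip.Unreachable and nothing moves.
- manip.finish_job(): hands the job in; it is judged then, once.
The state is a dict: "time": time; "qpos": joint angles; "qvel": joint speeds; "joint_torque": joint torques, N m; "tool_pos": TCP position; "eef_rot": TCP orientation; "ft_force": force on the tool from outside, world axes, zero at the start; "wrist_torque": the same for the moment, N m; "grip_width": finger opening in m; "gripper_force": force on a finger pad.
Only numpy, scipy, OpenCV 4.12 (cv2) and the standard library are available. Lean on these libraries where they do the work, as an engineer would, in place of code of your own. Each camera call takes 0.05 s, during which the arm holds its last target. There are 200 camera calls.

### The job

The stone tempering slab rocks on the bench, because the levelling foot under its front-left corner has seized too short and hangs clear of the table. Push the wooden wedge, thin end first, under that foot until it jams tight, but no further: the slab must not be lifted off its other feet or shoved along the table, and the tin on it must stay where it stands. Then press down on that corner with about a kilogram's weight to check that it no longer gives, and leave the wedge jammed there.

Things in the scene. Friction and masses are not known exactly. Their poses are not given: they have to be found in the camera images.
- slab: Plain grey stone slab, 190 mm (its x) by 260 mm (its y), about 3 kg, level; underside 28 mm, top 48 mm above the table. It stands on four round rubber feet of 16 mm radius, centred at x = +-73, y = +-108 mm, under two steel rails (underside 23 mm up). Origin: at table level under its centre. The front-left foot (x = -73, y = +108 mm) hangs clear of the table; the others stand on it.
- slab_corner (a point): Point on the slab's top, 48 mm up, straight above the centre of the short foot; press here. The gap under that foot is 4 to 10 mm, not known. About 2 N pressed here rocks the slab until the wedge is in. The wedge meets only the foot. Rubber and wood grip (friction about 0.6): a wedge pushed in by some 8 N stays jammed; a push much over 15 N shoves or lifts the slab.
- wedge: Plain pale wooden wedge, 120 mm long (its x), 40 mm wide (its y), 60 g, lying flat on its long face; its height grows evenly from 3 mm at the thin end (x = +60 mm) to 20 mm at the butt (x = -60 mm). Origin: centre of its underside, z up.
- wedge_tip (a point): Middle of the wedge's thin end, at its underside (60 mm from the wedge's origin along its x).
- gift_tin: Round zebra-striped tin with white tissue in it, 129 mm across and 52 mm high, 0.45 kg, standing on the slab's far right half. Origin: centre of its underside.
- scraper: Steel bench scraper with a wooden bar grip, 89 x 115 x 19 mm, lying behind on the left; not needed. Origin: centre of its underside.
- label_roll: Roll of stickers, 66 mm across and 24 mm high, in front of the slab on the right; not needed. Origin: centre of its underside.

How it is judged:
By the outcome, as a careful person would: the job done as asked, in the order asked, and still so for the second after the job is handed in, with the robot touching nothing.
It also fails if it takes over 61 s, if anything falls off the work surface, if the arm or the gripper's body presses on something with over 40 N, if the wrist force passes 120 N, or if a joint passes its speed limit or range.

## Working session

There is one attempt and no reset: what is moved stays moved. The work goes in short steps, each a Python script; the robot and the scene stay as the last script left them, time stands still between calls to the robot, and variables do not carry over. Pictures are saved under pics/ and viewed, at most 10 in all, crops included, and the job is handed in when it is done.

```bash
mkdir -p pics
python3 - <<'E'
from plant import manip, viewer
import cv2,numpy as np
for n in("top","scene"):
    f=viewer.grab_frame(n); cv2.imwrite(f"pics/{n}0.png",cv2.resize(f[:,:,::-1],(800,600),interpolation=cv2.INTER_CUBIC))
    c=viewer.camera_model(n);print(n,c)
o=manip.get_obs();print(o["time"],o["eef_rot"],o["ft_force"])
E
```

```text
top {'intrinsics': array([[371.87912691,   0.        , 260.35270486],
       [  0.        , 371.87912691, 198.20635112],
       [  0.        ,   0.        ,   1.        ]]), 'T': array([[ 0.01746216,  0.99569996, -0.09097621,  0.48653706],
       [-0.99984587,  0.01722389, -0.00340346,  0.07187801],
       [-0.00182186,  0.09102162,  0.99584725,  0.91558237],
       [ 0.        ,  0.        ,  0.        ,  1.        ]])}
scene {'intrinsics': array([[410.82864511,   0.        , 252.31797974],
       [  0.        , 410.82864511, 188.38036473],
       [  0.        ,   0.        ,   1.        ]]), 'T': array([[ 0.87067232,  0.2046281 , -0.44727738,  0.14189142],
       [-0.49185753,  0.36670342, -0.7896865 , -0.68697931],
       [ 0.0024261 ,  0.90755492,  0.41992639,  0.45777795],
       [ 0.        ,  0.        ,  0.        ,  1.        ]])}
0.1 [-1.79903072e+02 -1.57956511e-02  1.55260959e+02] [-0.00900983  0.15207425  0.16827067]
```

View pics/top0.png

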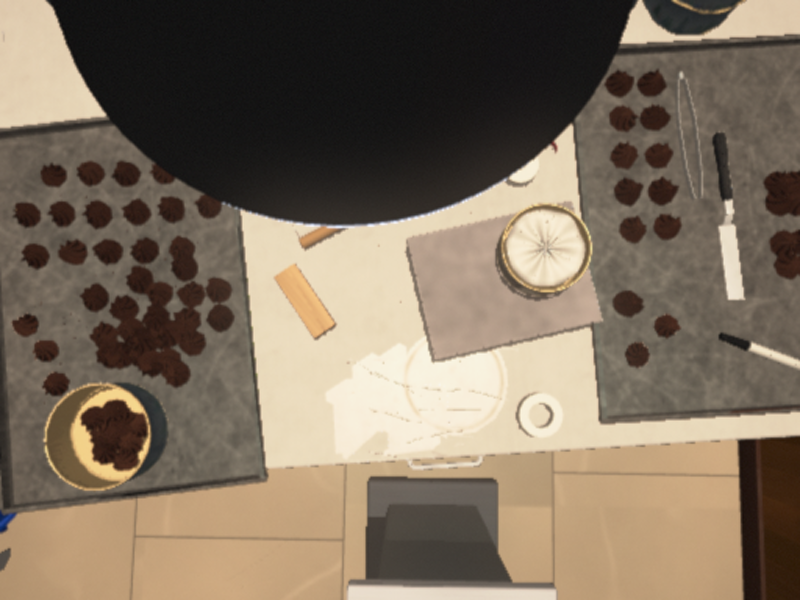

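View pics/scene0.png

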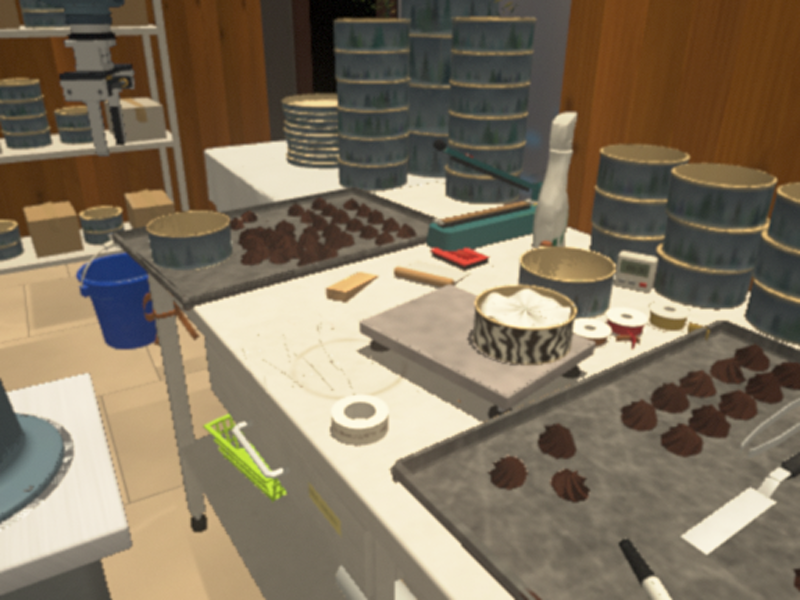

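Top view: slab corners at about (407,239), (435,361) and (603,320), with the front-left at (435,361). The wedge is at about (305,302). I'll enlarge both views to find the thin end and the exact corners.

Run:
```python
from plant import manip, viewer
import cv2,numpy as np
f=viewer.grab_frame("top")[:,:,::-1]; g=viewer.grab_frame("scene")[:,:,::-1]
# top: cols165-397 rows125-240 (x3.4) ; 
a=cv2.resize(f[125:240,165:395],None,fx=3.4,fy=3.4,interpolation=cv2.INTER_CUBIC)
b=cv2.resize(g[165:230,200:320],None,fx=6.5,fy=6.5,interpolation=cv2.INTER_CUBIC)[:205*2,:782]
b=cv2.resize(b,None,fx=.48,fy=.48) if 0 else b[:205+200]
a=a[:391];cv2.imwrite("pics/a.png",a);cv2.imwrite("pics/b.png",b);print(a.shape,b.shape)
```

```text
(391, 782, 3) (405, 780, 3)
```

View pics/a.png

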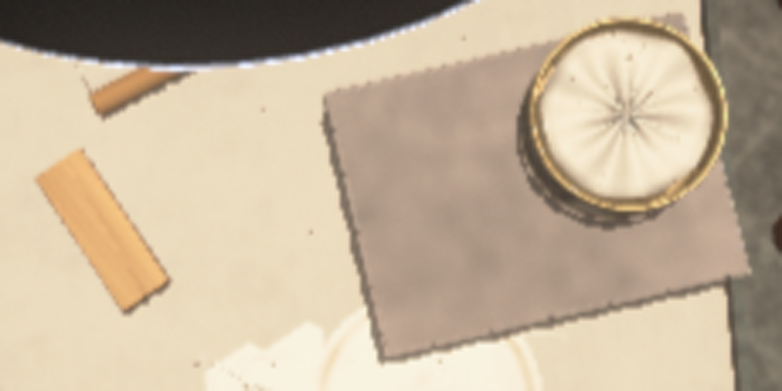

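View pics/b.png

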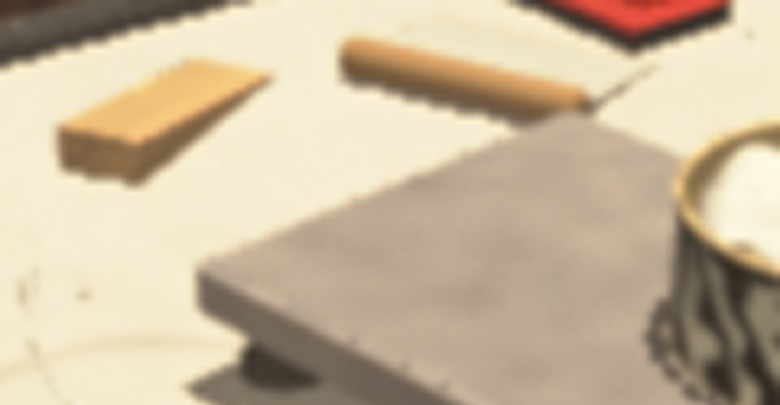

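Crop a (top): the slab's front-left corner is at (382,361), back-left (323,95), front-right (750,271). The wedge's upper-end corners are (37,178) and (82,149), its lower-end corners (124,312) and (170,282). Crop b (scene): the thick butt is the end nearer the robot, so the thin end points away.

```bash
cat > h.py <<'E'
import numpy as np
from plant import manip, viewer
from scipy.optimize import least_squares
def ray(n,u,v,z):
    c=viewer.camera_model(n);K=c["intrinsics"];T=c["T"]
    d=T[:3,:3]@np.array([(u-K[0,2])/K[0,0],-(v-K[1,2])/K[1,1],-1]);return (T[:3,3]+d*(z-T[2,3])/d[2])[:2]
def px(n,P):
    c=viewer.camera_model(n);K=c["intrinsics"];T=c["T"];q=T[:3,:3].T@(np.asarray(P)-T[:3,3])
    return np.array([K[0,2]+K[0,0]*q[0]/-q[2],K[1,2]-K[1,1]*q[1]/-q[2]])
def tw(p,q):
    c,s=np.cos(p[2]),np.sin(p[2]);return np.array([p[0]+c*q[0]-s*q[1],p[1]+s*q[0]+c*q[1],q[2]])
def fit(obs,p0):  # obs: (cam,u,v,local xyz)
    f=lambda p:np.concatenate([px(n,tw(p,l))-[u,v] for n,u,v,l in obs])
    r=least_squares(f,p0);return r.x,r.fun
E
python3 - <<'E'
from h import *
A=lambda u,v:((u+.5)/3.4-.5+165,(v+.5)/3.4-.5+125)
B=lambda u,v:((u+.5)/6.5-.5+200,(v+.5)/6.5-.5+165)
np.set_printoptions(precision=4,suppress=True)
tp=[("top",*A(382,361),(-.095,.13,.048)),("top",*A(323,95),(.095,.13,.048)),("top",*A(750,271),(-.095,-.13,.048))]
sc=[("scene",*B(200,270),(-.095,.13,.048)),("scene",*B(583,112),(.095,.13,.048))]
for o in(tp,tp+sc):
    p,r=fit(o,[.45,0,.2]);print("slab",p[:2],np.degrees(p[2]),r)
    for q in((-.073,.108,.048),):print(tw(p,q))
w=[("top",*A(37,178),(.06,.02,.003)),("top",*A(82,149),(.06,-.02,.003)),("top",*A(124,312),(-.06,.02,.02)),("top",*A(170,282),(-.06,-.02,.02))]
s2=[("scene",*B(60,132),(-.06,.02,.02)),("scene",*B(135,145),(-.06,-.02,.02)),("scene",*B(192,62),(.06,.02,.003)),("scene",*B(272,78),(.06,-.02,.003))]
for o in(w,w+s2):
    p,r=fit(o,[.45,.2,.4]);print("wedge",p[:2],np.degrees(p[2]),r)
E
```

```text
slab [ 0.6151 -0.0688] 14.322761163264138 [ 0.5105 -0.2248 -0.943  -0.3131  0.4165  0.517 ]
[0.5177 0.0178 0.048 ]
slab [ 0.616  -0.0705] 13.999044457033532 [ 0.9428 -0.8694 -0.075  -1.0351  0.9916  0.4904 -0.8188 -1.1253 -1.3085
 -0.8307]
[0.5191 0.0166 0.048 ]
wedge [0.5814 0.2354] 35.36046923349471 [-0.158   0.1033  0.0863 -0.3765 -0.1073  0.3975  0.1774 -0.1381]
wedge [0.5809 0.2352] 35.67630170798883 [-0.1751  0.4229  0.0213 -0.1307  0.1057  0.5738  0.3396 -0.0378 -1.0952
 -0.9237  0.9015 -0.1972  0.2896 -0.3291  0.5629 -0.4476]
```

```bash
cat >> h.py <<'E'
from scipy.spatial.transform import Rotation
foot=np.array([.5185,.017]); YP=-31.; d=np.array([np.cos(np.radians(YP)),np.sin(np.radians(YP))])
W=np.array([.581,.2353]); YW=35.5; dw=np.array([np.cos(np.radians(YW)),np.sin(np.radians(YW))])
def st(tag):
    o=manip.get_obs();print(tag,round(o["time"],2),np.round(o["tool_pos"],4),np.round(o["ft_force"],2),round(o["grip_width"],4),np.round(o["gripper_force"],1));return o
P=lambda xy,z:[float(xy[0]),float(xy[1]),z]
E
python3 - <<'E'
from h import *
g=W-.04*dw
for p,y in((P(g,.1),215.5),(P(g,.1),35.5),(P(foot-.13*d,.05),149),(P(foot-.13*d,.05),-31),(P(foot-.165*d,.05),149)):
    q=manip.solve_ik(p,[180,0,y]);print(y,None if q is None else np.round(q,1))
manip.move_ptp(P(g,.08),[180,0,215.5]);st("above")
manip.servo_line(P(g,.003),speed=.08,contact_N=8);st("down")
manip.grip(.03,f_grip=15);st("grip")
manip.servo_line(P(g,.025),speed=.06);st("lift")
E
```

```text
215.5 [  10.1   10.6  101.9    0.    67.5 -115.4]
35.5 [ 10.1  10.6 101.9  -0.   67.5  64.6]
149 [ -4.1  -9.2 127.9   0.   61.3 -63.1]
-31 [ -4.1  -9.2 127.9  -0.   61.3 116.9]
149 [ -1.6 -13.4 131.4   0.   62.1 -60.6]
above 1.94 [0.5484 0.2126 0.0802] [0.37 0.08 0.21] 0.0942 0.0
down 3.06 [0.549  0.2122 0.0037] [-0.42 -0.07  0.88] 0.0942 0.0
grip 4.13 [0.5484 0.2121 0.003 ] [0.08 0.02 0.21] 0.0301 0.0
lift 4.65 [0.5488 0.2121 0.0256] [0.73 0.6  0.15] 0.0302 0.0
```

The gripper closed to 30 mm with no force, so it missed the wedge. I'll take a look.

Run:
```python
from h import *
import cv2
f=viewer.grab_frame("top")[:,:,::-1]; g=viewer.grab_frame("scene")[:,:,::-1]
a=cv2.resize(f[110:240,150:330],(540,390),interpolation=cv2.INTER_CUBIC)
b=cv2.resize(g[100:220,180:300],(260,260),interpolation=cv2.INTER_CUBIC)
c=np.zeros((390,800,3),np.uint8);c[:,:540]=a;c[:260,540:]=b;cv2.imwrite("pics/c.png",c)
print(px("top",[.5488,.2121,.0256]),manip.get_obs()["eef_rot"])
```

```text
[203.05924713 205.12251055] [ 1.79989043e+02 -2.21127621e-02 -1.44499585e+02]
```

View pics/c.png

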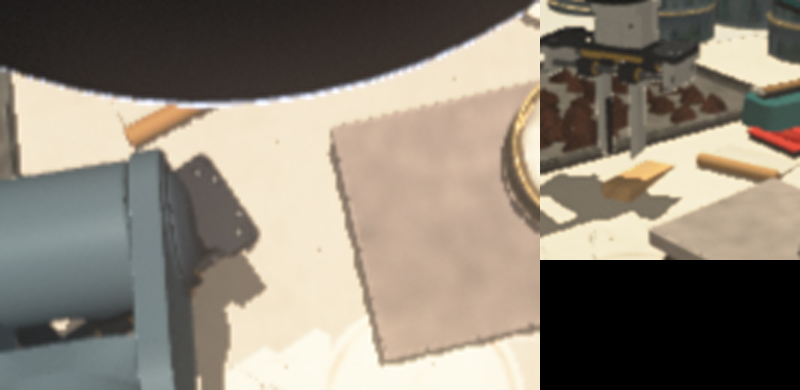

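Run:
```python
from h import *
o=st("now");print(px("scene",o["tool_pos"]),px("scene",tw([*W,np.radians(YW)],(-.04,0,.0))), px("top",tw([*W,np.radians(YW)],(-.04,0,.0))))
import cv2
g=viewer.grab_frame("scene")[:,:,::-1]
cv2.imwrite("pics/d.png",cv2.resize(g[60:220,160:320],(600,600),interpolation=cv2.INTER_CUBIC))
```

```text
now 4.75 [0.5482 0.2121 0.0248] [-0.09  0.3   1.17] 0.0302 0.0
[218.0623863  180.77340323] [218.45649463 189.35932962] [204.67616135 206.02200857]
```

View pics/d.png

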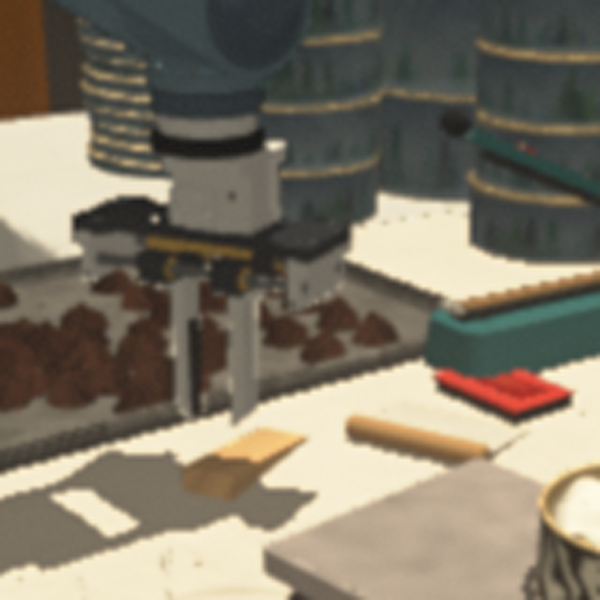

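The fingertips show about 9 px (roughly 25 mm) above where the stated TCP projects, and the wedge hasn't moved. I'll probe the table at a clear spot to find the true tip height, shut and open.

Run:
```python
from h import *
c=np.array([.45,.14])
manip.servo_line([.5484,.2121,.07],speed=.15)
manip.servo_line(P(c,.05),speed=.15)
for w in(0.0,.06):
    manip.grip(w);st("w")
    manip.servo_line(P(c,.01),speed=.1)
    print(manip.servo_line(P(c,-.03),speed=.025,contact_N=3));st("touch")
    manip.servo_line(P(c,.04),speed=.1)
```

```text
w 6.84 [0.45 0.14 0.05] [0.12 0.12 0.04] 0.0004 0.0
True
touch 8.72 [ 0.4499  0.14   -0.0267] [-0.53 -0.3   4.05] 0.0008 2.3
w 10.57 [0.45 0.14 0.04] [-0.45  0.78  0.04] 0.0598 0.0
True
touch 12.34 [ 0.4499  0.14   -0.0267] [-0.79 -0.14  4.81] 0.0599 2.3
```

The real fingertips sit about 26 mm short of the stated TCP: the table was touched at z = -0.0265. Sideways they agree, so I'll correct z and grasp again.

```bash
cat >> h.py <<'E'
DZ=-.026
E
python3 - <<'E'
from h import *
g=W-.04*dw
manip.grip(.08)
manip.move_ptp(P(g,.03),[180,0,215.5])
manip.servo_line(P(g,DZ+.003),speed=.08,contact_N=6);st("down")
manip.grip(.03,f_grip=15);o=st("grip")
if o["grip_width"]>.036:
    manip.servo_line(P(g,DZ+.015),speed=.06)
    s=foot-.135*d
    manip.move_ptp(P(s,DZ+.015),[180,0,149]);st("at")
    manip.servo_line(P(s,DZ+.0035),speed=.05,contact_N=3);st("low")
    import cv2
    g=viewer.grab_frame("top")[:,:,::-1]; f=viewer.grab_frame("scene")[:,:,::-1]
    c=np.hstack([cv2.resize(g[150:280,190:320],(400,400),interpolation=2),cv2.resize(f[150:270,170:290],(400,400),interpolation=2)])
    cv2.imwrite("pics/e.png",c)
E
```

```text
down 15.06 [ 0.5488  0.2122 -0.0228] [ 0.15 -0.18  0.61] 0.08 0.0
grip 15.76 [ 0.5484  0.2121 -0.0229] [0.11 0.05 0.98] 0.0398 15.0
at 16.99 [ 0.4038  0.0866 -0.0105] [1.16 0.08 0.02] 0.0398 15.0
low 17.31 [ 0.4038  0.0868 -0.0232] [0.31 0.03 2.2 ] 0.0401 15.0
```

View pics/e.png

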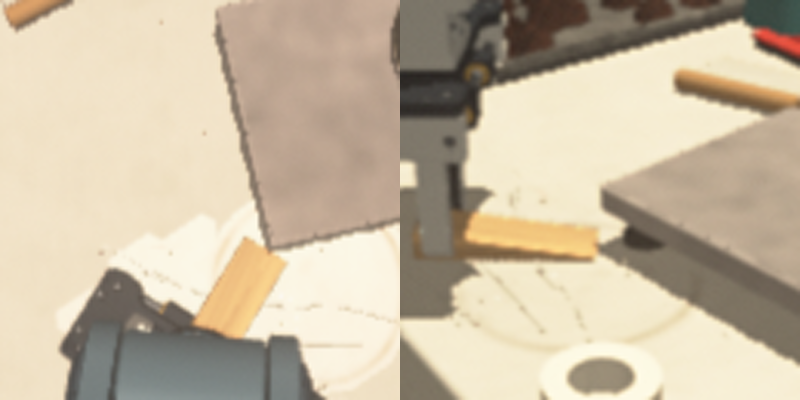

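The wedge is held, aimed diagonally at the foot, with its thin end at the slab corner (left panel, about (265,250)). Next I release, back straight out behind the butt, shut the fingers and push slowly.

Run:
```python
from h import *
manip.grip(.06)
z=DZ+.005
manip.servo_line(P(foot-.173*d,z),speed=.06)
manip.grip(0.0);st("shut")
manip.servo_line(P(foot-.150*d,z),speed=.04,contact_N=4);st("pre")
r=manip.servo_line(P(foot-.085*d,z),speed=.012,contact_N=8);o=st(r)
p=np.array(o["tool_pos"][:2])-foot;print("along",p@d,"lat",p@[-d[1],d[0]],"F along",np.array(o["ft_force"][:2])@d)
manip.wait(.3);o=st("hold");print(np.array(o["ft_force"][:2])@d)
```

```text
shut 19.72 [ 0.3702  0.1061 -0.021 ] [ 0.79  0.34 -0.69] 0.0003 0.0
pre 20.44 [ 0.3899  0.0942 -0.0211] [0.16 0.35 0.24] 0.0004 0.0
True 23.42 [ 0.4194  0.0761 -0.0215] [ 0.46 -0.53  0.52] 0.0006 0.0
along -0.11541898701132014 lat -0.0003967645367577915 F along 0.6689652403655192
hold 23.72 [ 0.4186  0.0763 -0.0219] [-0.53 -0.18 -0.23] 0.0005 0.0
-0.3615734523459797
```

Run:
```python
from h import *
z=DZ+.005
for N in(5,8):
    r=manip.servo_line(P(foot-.095*d,z),speed=.008,contact_N=N);o=st(r)
    p=np.array(o["tool_pos"][:2])-foot;print("along",p@d,"F",np.array(o["ft_force"][:2])@d)
import cv2
g=viewer.grab_frame("top")[:,:,::-1]; f=viewer.grab_frame("scene")[:,:,::-1]
c=np.hstack([cv2.resize(g[150:280,190:320],(400,400),interpolation=2),cv2.resize(f[150:270,170:290],(400,400),interpolation=2)])
cv2.imwrite("pics/f.png",c)
```

```text
True 24.44 [ 0.419   0.0759 -0.0222] [ 0.88 -0.75  0.67] 0.0008 0.0
along -0.11562828337670426 F 1.136851066257404
True 25.21 [ 0.4186  0.0756 -0.0228] [-0.34  0.5  -0.3 ] 0.0009 0.0
along -0.11579112108136391 F -0.5509801119844547
```

View pics/f.png

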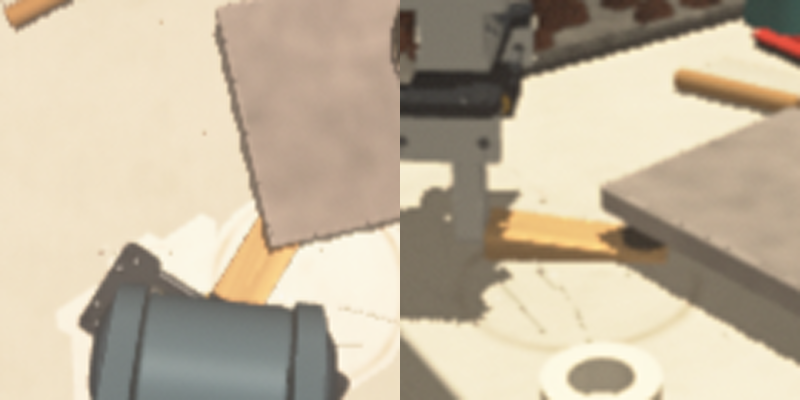

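The wedge is under the foot (right panel, about (640,245)). Each push reaches the threshold at the same place (-0.1157 m), so it is jammed, and the slab corner is still at (272,248). Now I'll press the corner in small steps.

Run:
```python
from h import *
manip.servo_line(P(foot-.135*d,DZ+.006),speed=.05)
manip.servo_line(P(foot-.135*d,.09),speed=.2)
manip.servo_line(P(foot,.06),speed=.2);manip.wait(.2);b=st("above")["ft_force"][2]
print(manip.servo_line(P(foot,.0),speed=.025,contact_N=3));o=st("touch")
z=o["tool_pos"][2]
for i in range(25):
    z-=.0004
    manip.servo_line(P(foot,z),speed=.01);manip.wait(.1)
    o=manip.get_obs();F=o["ft_force"][2]-b
    print(round(o["time"],2),round(z,4),round(o["tool_pos"][2],4),round(F,2))
    if F>9.3:break
manip.wait(.6);o=st("hold");print(o["ft_force"][2]-b)
```

```text
above 27.57 [0.5179 0.0175 0.0602] [-0.69  0.27 -0.51] 0.0004 0.0
True
touch 29.06 [0.5185 0.017  0.0213] [-0.75 -1.08  4.47] 0.0011 2.0
29.41 0.0209 0.0212 5.9
29.76 0.0205 0.0212 9.57
hold 30.36 [0.5185 0.017  0.0212] [-3.47  0.22  7.9 ] 0.0006 4.2
8.407533481442911
```

The corner holds firm: z moved only 0.1 mm under about 9 N. One more small step to reach a full kilogram, then I'll retreat and check.

Run:
```python
from h import *
manip.servo_line(P(foot,.0203),speed=.01);manip.wait(.4);st("press");manip.wait(.4);st("press")
manip.servo_line(P(foot,.05),speed=.06)
manip.servo_line([.42,.15,.15],speed=.2)
manip.move_ptp([.272,.59,.178],[180,0,155]);st("away")
import cv2
g=viewer.grab_frame("top")[:,:,::-1]; f=viewer.grab_frame("scene")[:,:,::-1]
c=np.hstack([cv2.resize(g[125:255,190:320],(400,400),interpolation=2),cv2.resize(f[150:270,170:290],(400,400),interpolation=2)])
cv2.imwrite("pics/g.png",c)
```

```text
press 31.01 [0.5185 0.017  0.0212] [-5.15  0.26  9.68] 0.0008 4.8
press 31.41 [0.5185 0.017  0.0212] [-4.51  0.47  9.23] 0.0006 4.8
away 34.87 [0.273  0.5893 0.178 ] [-0.02 -0.27  0.25] 0.0001 0.0
```

View pics/g.png

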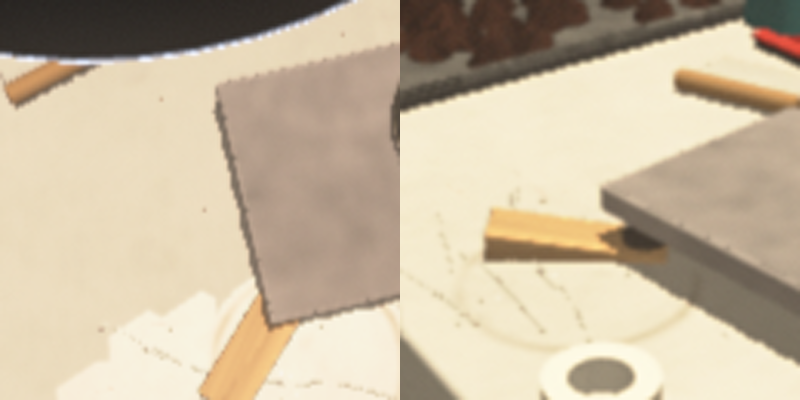

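The wedge still sits under the foot with its butt at (485,235) in the right panel, same as before the press. The slab corner is unmoved at (272,325) in the shifted left crop. Handing in.

```bash
python3 -c "
from plant import manip
print(manip.finish_job())"
```

```text
the job is handed in; nothing more can be done
None
```

The wedge is jammed under the front-left foot after repeated pushes of about 8 N. The corner then held firm under about 9.7 N (roughly 1 kg), giving no more than 0.1 mm. The slab showed no shift in the pictures, I never touched the tin, and I handed the job in at about 35 s.

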